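# Lay the standing multimeter on its back and switch it on

### The job

On the repair bench a yellow multimeter stands on its bottom end. Tip it over on the spot by pushing against the upper part of its face, so that it lies flat on its back on the blue mat with the display up; then press its orange power button all the way in with a fingertip and let go. Only push: never lift the meter off the mat or shove it away, and leave the screwdriver, the jar and the pump alone.

Things in the scene. Friction and masses are not known exactly. Their poses are not given: they have to be found in the camera images.
- mat: flat blue mat, fixed to the bench, 380 mm (its x) by 480 mm (its y), 10 mm thick; origin at the centre of its underside, on the bench. The meter and the bystanders stand on its top, 10 mm above the bench
- meter: loose yellow multimeter, about 0.45 kg, 186 mm high, 92 wide, 46 thick, standing on its bottom end. Origin: centre of its bottom end. Own z: from bottom to top end (up at the start); own -x: out of its face (roughly towards the robot); own +x: out of its flat back. On the face from the top: display, black dial 42 mm across standing out 4 mm (centre 97 mm above the bottom end), power button, sockets
- meter_head (a point): point on the meter's face, on its centre line, 165 mm above its bottom end (21 mm below the top): a good place to push. Same axes as the meter
- meter_heel (a point): middle of the lower edge of the meter's back (23 mm behind the meter's origin), on the mat's top at the start. Pushed past its balance (about 14 degrees, some 40 mm of travel near its top) the meter falls over by itself about this edge, away from the push
- button_face (a point): centre of the outer face of the orange power button: round, 24 mm across, standing out 8 mm from the meter's face on its centre line, 45 mm from the bottom end. With the meter on its back it faces up, about 54 mm above the mat's top. Same axes as the meter; pressed along the meter's own +x
- power_button (a joint): travel of the power button in m: 0 out, 0.005 fully in; a spring pushes it out again, 1 N to start and 4 N fully in
- screwdriver: bystander: yellow-handled screwdriver about 200 mm long, lying on the mat, on the meter's left as seen from the robot; origin at its underside
- jar: bystander: small closed jar, 48 mm across and 60 mm high, standing on the mat on the right; origin at the centre of its underside
- pump: bystander: steel pump of a coffee machine, 46 mm across and 68 mm high, standing on the mat on the right; origin at the centre of its underside
Mind the look-alikes: they are no part of the job. There is more than one size of the meter; the one meant has the size given above.

How it is judged:
On the way, in this order (a step that is already met when the one before it is completed fails the run):
1. the meter lies on its back, display up, at rest, its button out (angle between meter's own x axis and vertical above 3.04 rad and angular speed of meter below 0.3 rad/s and value of joint power_button below 0.002 m), for 0.2 s.
2. the power button is pressed all the way in while the meter lies on its back (value of joint power_button above 0.004 m and angle between meter's own x axis and vertical above 3 rad), for 0.05 s.
At the end, for the whole second after the job is handed in: The meter lies flat on its back (within 0.1 rad), display up, at rest, heel on the mat (under 5 mm above it) and within 80 mm of where it stood, head not beyond the mat's far edge; the power button, after a press of at least 4 of its 5 mm, is out again (angle between meter's own x axis and vertical above 3.04 rad and height (world z) of meter_heel below 0.015 m and distance of meter_heel from where it was at the start of the episode below 0.08 m and x of meter_head in the frame of mat below 0.19 m and linear speed of meter below 0.02 m/s and value of joint power_button below 0.002 m); the robot touches nothing.
It fails at once if the meter was lifted: the lower edge of its back more than 25 mm above the mat (height (world z) of meter_heel above 0.035 m).
It fails at once if the meter was shoved more than 100 mm away from its place (distance of meter_heel from where it was at the start of the episode above 0.1 m).
It fails at once if the screwdriver, the jar or the pump was moved more than 20 mm (distance of any of screwdriver, jar, pump from where it was at the start of the episode above 0.02 m).
It also fails if it takes over 38 s, if anything falls off the work surface, if the arm or the gripper's body presses on something with over 40 N, if the wrist force passes 120 N, or if a joint passes its speed limit or range.

### The arm

A 7-joint arm with a two-finger parallel gripper is mounted at the origin on the work surface. World frame = base frame: x ahead of the robot, y to its left, z up, the work surface at z = 0. Lengths are in m, angles in rad, forces in N, time in s.
With the tool pointing down it reaches from about 0.4 to 0.85 m from the base axis. Payload 10.4 kg.
Tool frame: the origin (TCP) lies between the finger pads; the fingertips stand 19 mm ahead of it and the grasp point (between the pads) is the TCP; z points along the fingers, y is the direction in which the jaws open and shut (so a half turn about z gives the same grasp; the last joint's range is limited). The gripper opens to 85 mm and grips with 20 to 120 N. Pads are 22 mm wide; open, the fingers measure 114 mm over their backs; the gripper's body (76 mm by 85 mm) begins 54 mm behind the grasp point. The pads swing forward as they close: fully open they stand 13 mm farther back than shut.
Start: joints at [1.291, 0.332, -0.065, 1.46, 0.022, 1.35, -0.088], TCP at [0.159, -0.605, 0.25] pointing down, gripper open.
Joint ranges: [-2.6, 2.6], [-0.5, 2.12], [-1.47, 1.34], [0.16, 2.42], [-1.27, 4.41], [0.06, 2.06], [-2.6, 2.6]. Speed limits (rad/s): [2.22, 2.22, 2.79, 2.79, 3.14, 3.14, 3.14].

### API

Orientations are given as a unit quaternion [x, y, z, w].
In Python, from workcell import manip gives the robot as it stands.
- The arm moves only by the shell command python3 -m jog 'ROWS' [FORCE]. ROWS is JSON, a list of rows, each an object with "offset": the shift along the tool's x, y, z as a fraction of full scale, a list of three; "rotation": the turn, a rotation vector about the tool's x, y, z as a fraction of full scale, a list of three; "fingers": the opening, from -1 (shut) to 1 (fully open), so that 0 is half open. A call has 1 to 8 rows; each row shifts and turns the commanded pose from where the row before left it, along the tool's axes as they then stand; what a row does not reach is not made up. Full scale, the value 1, is 0.15 m for a shift and 2 rad for a turn. A row lasts 1/8 s, in which the tool goes at most 62.5 mm and 10.7 degrees, less where a joint would pass 70% of its speed; a pose out of reach is approached as far as the arm can. A call with a number of a shift or a turn outside -1 to 1 is refused whole. A call with a gripper value outside its range is refused whole. The fingers move at their own pace and stop on an object; FORCE is the grip in N (left out, the last holds). Time passes only in rows, so rows that do not move let the fingers close. It gives the time, the measured TCP pose, the force and the opening at its end, in the units of the state.
- manip.get_obs(): the state, without advancing time (a new reading comes with each control period).
- manip.camera(name): name is "scene" or "side" or "wrist"; returns the picture (420x560x3 uint8, red, green, blue); there is no depth.
- manip.camera_info(name): a dict with "mtx" (3x3 intrinsics, pixels), "xyz" and "rotation" of the camera in the world. Camera axes: x right, y down, z forward; pixel columns grow to the right and rows downward; lengths in m; the calibration is good to about 2 mm. A picture is of the moment at which its call begins: read the wrist's pose just before it. camera_info takes no time and is no camera call; for the wrist camera it gives the pose at the moment of the call.
- manip.hand_in(): hands the job in, once; it reports no verdict.
Trained networks look in the newest picture that a camera, given by its name, has taken for a name from the list of things; names that differ only in an ending like _2 or _b are one class to them, and where a whole thing is asked for, a point or a joint stands for the part that bears it (a point fixed in the world has none). Each returns a list of dicts, best first, with "conf" (0 to 1); they miss things now and then, are a little off and sometimes report something else, mostly with a low value. They report only what shows in the picture. A call takes as long as a camera call. They do not tell look-alikes from the thing itself.
- manip.recognise(camera, query): "bbox" ([left, top, right, bottom] in pixels, round what is visible of it).
The state is a dict: "clock": time; "joint_pos": joint angles; "joint_velocities": joint speeds; "tau": joint torques, N m; "position": TCP position; "ee_rot": TCP orientation; "ft_force": force on the tool from outside, world axes, zero at the start; "torque": the same for the moment, N m; "grip_width": opening from 0.0 (shut) to 1.0 (fully open).
Only numpy, scipy, OpenCV 4.12 (cv2) and the standard library are available. Lean on these libraries where they do the work, as an engineer would, in place of code of your own. Each camera call takes 0.05 s, during which the arm holds its last target. There are 200 camera calls.

## Working session

There is one attempt and no reset: what is moved stays moved. The work goes in short steps, Python scripts to look and compute and a shell command to move; the robot and the scene stay as the last step left them, time stands still between calls to the robot, and variables do not carry over. Pictures are saved under pics/ and viewed, about 8 in all and at most 12, crops included, and the job is handed in when it is done.

```bash
mkdir -p pics
cat > h.py <<'E'
from workcell import manip
import numpy as np, cv2
from scipy.spatial.transform import Rotation as R
def info(c):
    i=manip.camera_info(c); r=np.array(i["rotation"],float)
    M=r if r.shape==(3,3) else R.from_quat(r).as_matrix()
    return np.array(i["mtx"]),np.array(i["xyz"]),M
def ray(c,u,v,I=None):
    K,p,M=I or info(c); d=M@np.linalg.inv(K)@[u,v,1]; return p,d/np.linalg.norm(d)
def onz(c,u,v,z,I=None):
    p,d=ray(c,u,v,I); return p+d*(z-p[2])/d[2]
def proj(c,X,I=None):
    K,p,M=I or info(c); q=K@(M.T@(np.array(X)-p)); return q[:2]/q[2]
def tri(rs):
    A=sum(np.eye(3)-np.outer(d,d) for p,d in rs); b=sum((np.eye(3)-np.outer(d,d))@p for p,d in rs)
    return np.linalg.solve(A,b)
def snap(c,name):
    im=manip.camera(c); cv2.imwrite(f"pics/{name}.png",im[:,:,::-1]); return im
E
python3 - <<'E'
from h import *
np.set_printoptions(precision=4,suppress=True)
print(manip.get_obs())
a=snap("scene","scene0");b=snap("side","side0")
cv2.imwrite("pics/both.png",cv2.resize(np.hstack([a,b])[:,:,::-1],(800,300)))
for c in("scene","side"):
    print(c,manip.camera_info(c))
    for q in("meter","button_face","meter_head","mat","screwdriver","jar","pump"):
        print(q,[(np.round(d["bbox"]).astype(int).tolist(),round(d["conf"],2)) for d in manip.recognise(c,q)])
E
```

```text
{'clock': 0.0, 'joint_pos': array([ 1.2914,  0.3329, -0.0647,  1.4609,  0.0216,  1.3499, -0.0885]), 'joint_velocities': array([ 0.0012, -0.0004, -0.0014, -0.0014, -0.0004, -0.    ,  0.0006]), 'tau': array([  0.0005, -62.5453,   0.0493, -39.1599,   0.0162,   0.0101,
         0.    ]), 'position': array([ 0.1587, -0.6042,  0.2495]), 'ee_rot': array([ 0.9918,  0.1281, -0.0001, -0.0007]), 'ft_force': array([-0.1286,  0.0544,  0.151 ]), 'torque': array([ 0.0048,  0.0189, -0.0271]), 'grip_width': 0.9999361705072705}
scene {'mtx': array([[487.3302,   0.    , 279.2341],
       [  0.    , 487.3302, 206.4411],
       [  0.    ,   0.    ,   1.    ]]), 'xyz': array([ 1.287 , -0.3493,  0.854 ]), 'rotation': array([ 0.7548,  0.5007, -0.2257, -0.3586])}
meter [([180, 125, 234, 239], 0.95), ([279, 180, 325, 258], 0.89), ([101, 131, 168, 240], 0.55)]
button_face [([280, 179, 322, 259], 0.23)]
meter_head [([278, 182, 326, 260], 0.93), ([179, 126, 231, 235], 0.88), ([101, 133, 170, 238], 0.62)]
mat [([186, 192, 444, 388], 0.67)]
screwdriver [([224, 271, 243, 299], 0.69), ([341, 212, 401, 255], 0.61)]
jar [([249, 296, 274, 329], 0.93)]
pump [([224, 268, 245, 300], 0.56)]
side {'mtx': array([[393.8563,   0.    , 278.5032],
       [  0.    , 393.8563, 212.6881],
       [  0.    ,   0.    ,   1.    ]]), 'xyz': array([0.8015, 0.0627, 0.9754]), 'rotation': array([ 0.6185,  0.7682, -0.1293, -0.1029])}
meter [([275, 204, 320, 251], 0.75), ([157, 55, 208, 155], 0.72), ([211, 85, 276, 175], 0.68), ([194, 188, 400, 360], 0.47), ([198, 231, 222, 255], 0.16)]
button_face [([204, 114, 206, 126], 0.54)]
meter_head [([211, 83, 275, 176], 0.91), ([273, 210, 319, 250], 0.75), ([156, 56, 210, 155], 0.68)]
mat [([191, 188, 400, 356], 0.82)]
screwdriver [([357, 223, 378, 303], 0.61)]
jar [([201, 270, 225, 296], 0.73)]
pump [([198, 231, 222, 258], 0.69)]
```

View pics/scene0.png

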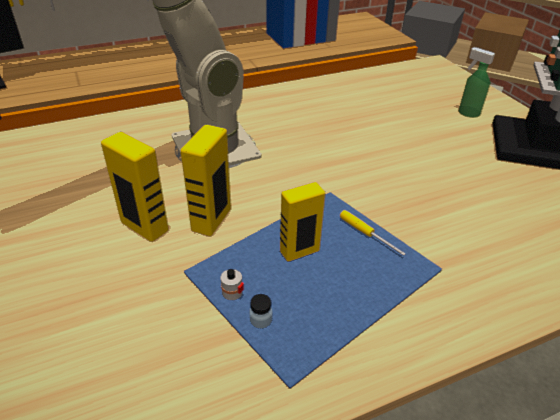

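View pics/side0.png

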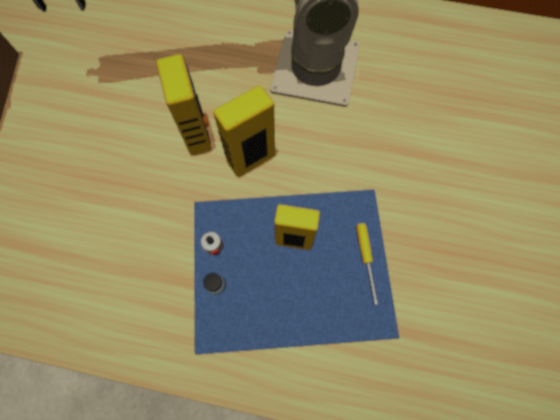

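The scene picture shows three yellow meters: one on the mat at (302,222), and two off the mat at (207,180) and (135,186). The side picture shows them at (297,228), (245,132) and (185,105). The one on the mat fits the description, since it should stand on the mat between the screwdriver and the jar/pump. I'll enlarge it and check its size.

Run:
```python
from h import *
a=cv2.imread("pics/scene0.png")[170:270,250:350];b=cv2.imread("pics/side0.png")[185:265,250:350]
a=cv2.resize(a,(400,400),interpolation=cv2.INTER_CUBIC);b=cv2.resize(b,(400,320),interpolation=cv2.INTER_CUBIC)
b=np.vstack([b,np.zeros((80,400,3),np.uint8)])
cv2.imwrite("pics/crop.png",np.hstack([a,b]))
```

```text
(no output)
```

View pics/crop.png

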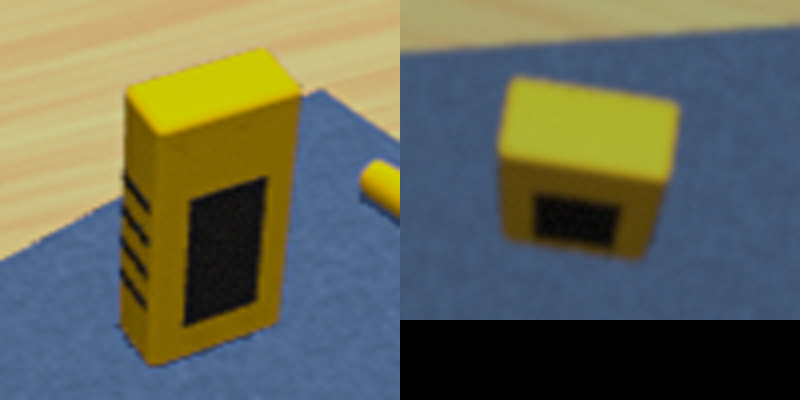

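Run:
```python
from h import *
np.set_printoptions(precision=4,suppress=True)
S={'btl':(162,136),'btr':(299,95),'bbl':(152,366),'bbr':(276,325),'ftl':(127,92),'ftr':(265,48)}
D={'btl':(500,155),'btr':(667,180),'bbl':(503,238),'bbr':(642,260),'ftl':(513,78),'ftr':(678,103)}
P={}
for k in S:
    s=np.array(S[k])/4+(250,170); d=(np.array(D[k])-(400,0))/4+(250,185)
    r=[ray("scene",*s),ray("side",*d)]; P[k]=tri(r)
    print(k,P[k],"z.01:",onz("scene",*s,.01)[:2],onz("side",*d,.01)[:2],"z.196:",onz("scene",*s,.196)[:2],onz("side",*d,.196)[:2])
print("W",np.linalg.norm(P['btl']-P['btr']),"H",P['btl'][2]-P['bbl'][2],"T",np.linalg.norm(P['ftl']-P['btl']))
for uv in[(194,201),(375,190),(397,336),(195,353)]:print("mat",onz("side",*uv,.01))
print("jar",onz("side",213,283,.07),onz("scene",261,303,.07),"pump",onz("side",210,242,.078),"scr",onz("side",365,230,.02),onz("side",376,303,.02))
print("others", [onz("side",*p,.01) for p in[(245,172),(200,152)]])
```

```text
btl [0.5634 0.0022 0.1904] z.01: [0.3676 0.0984] [ 0.508  -0.0125] z.196: [ 0.5702 -0.0002] [0.5645 0.002 ]
btr [0.5566 0.0893 0.1872] z.01: [0.3626 0.2059] [0.5016 0.0953] z.196: [0.5663 0.0835] [0.5594 0.089 ]
bbl [0.5625 0.0023 0.0126] z.01: [0.5611 0.0041] [0.5611 0.0012] z.196: [ 0.7211 -0.0738] [0.6074 0.0131]
bbr [0.5557 0.0897 0.0068] z.01: [0.5585 0.0882] [0.5564 0.0895] z.196: [ 0.7191 -0.0082] [0.6036 0.0844]
ftl [0.5203 0.0001 0.1898] z.01: [0.3144 0.0957] [ 0.4548 -0.0156] z.196: [ 0.5287 -0.0024] [ 0.5216 -0.0005]
ftr [0.5158 0.0877 0.1919] z.01: [0.3049 0.2084] [0.4488 0.0928] z.196: [0.5213 0.0855] [0.5168 0.087 ]
W 0.08744465332160938 H 0.1777844101204716 T 0.04317744759374622
mat [ 0.4923 -0.2334  0.01  ]
mat [0.3604 0.2256 0.01  ]
mat [0.7157 0.3259 0.01  ]
mat [ 0.8527 -0.1253  0.01  ]
jar [ 0.6954 -0.1158  0.07  ] [ 0.6973 -0.119   0.07  ] pump [ 0.6051 -0.1467  0.078 ] scr [0.4787 0.214  0.02  ] [0.6525 0.2656 0.02  ]
others [array([ 0.3829, -0.1229,  0.01  ]), array([ 0.3508, -0.2578,  0.01  ])]
```

The mat meter measures about 88 × 178–186 × 43 mm, which fits 92 × 186 × 46; the ones off the mat are larger. Its heel is at about (0.560, 0.046) and its yaw is about +0.05 rad. I'll go over at height, clear of the look-alikes.

```bash
python3 -m jog '[{"offset":[0.1,0,-0.38],"rotation":[0,0,0],"fingers":-1},{"offset":[0.33,-0.16,-0.15],"rotation":[0,0,0],"fingers":-1},{"offset":[0.33,-0.16,-0.15],"rotation":[0,0,0],"fingers":-1},{"offset":[0.33,-0.16,-0.15],"rotation":[0,0,0],"fingers":-1},{"offset":[0.33,-0.16,-0.15],"rotation":[0,0,0],"fingers":-1},{"offset":[0.33,-0.16,-0.15],"rotation":[0,0,0],"fingers":-1},{"offset":[0.33,-0.16,0],"rotation":[0,0,0],"fingers":-1},{"offset":[0.2,-0.16,0],"rotation":[0,0,0.05],"fingers":-1}]'
```

```text
clock: 1.8
position: [0.4488, -0.353, 0.4198]
ee_rot: [0.997, 0.079, 0.0, -0.0]
ft_force: [-0.5, -1.5, -0.2]
grip_width: 0.001
```

```bash
python3 -m jog '[{"offset":[0.06,-0.376,0],"rotation":[0,0,0],"fingers":-1},{"offset":[0.06,-0.376,0],"rotation":[0,0,0],"fingers":-1},{"offset":[0.06,-0.376,0],"rotation":[0,0,0],"fingers":-1},{"offset":[0.06,-0.376,0],"rotation":[0,0,0],"fingers":-1},{"offset":[0.06,-0.376,0],"rotation":[0,0,0],"fingers":-1},{"offset":[0.06,-0.376,0],"rotation":[0,0,0],"fingers":-1},{"offset":[0.06,-0.376,0],"rotation":[0,0,0],"fingers":-1},{"offset":[0,0,0],"rotation":[0,0,0.05],"fingers":-1}]'
python3 - <<'E'
from h import *
im=snap("wrist","wrist0"); print(manip.camera_info("wrist"))
for q in("meter","meter_head","button_face"):
    print(q,[(np.round(d["bbox"]).astype(int).tolist(),round(d["conf"],2)) for d in manip.recognise("wrist",q)])
E
```

```text
clock: 2.8
position: [0.4468, 0.0496, 0.4204]
ee_rot: [1.0, 0.031, 0.001, 0.0]
ft_force: [-0.3, -2.0, 1.0]
grip_width: 0.001
{'mtx': array([[298.0102089 ,   0.        , 282.28297746],
       [  0.        , 298.0102089 , 208.94104772],
       [  0.        ,   0.        ,   1.        ]]), 'xyz': array([0.52374836, 0.05149875, 0.54287799]), 'rotation': array([ 0.71716379, -0.67947496, -0.10653047,  0.11243279])}
meter [([427, 212, 560, 372], 0.88), ([335, 193, 478, 328], 0.76), ([251, 78, 339, 128], 0.65)]
meter_head [([428, 213, 560, 372], 0.85), ([252, 79, 334, 125], 0.6), ([336, 194, 479, 326], 0.57)]
button_face [([251, 78, 335, 126], 0.74)]
```

View pics/wrist0.png

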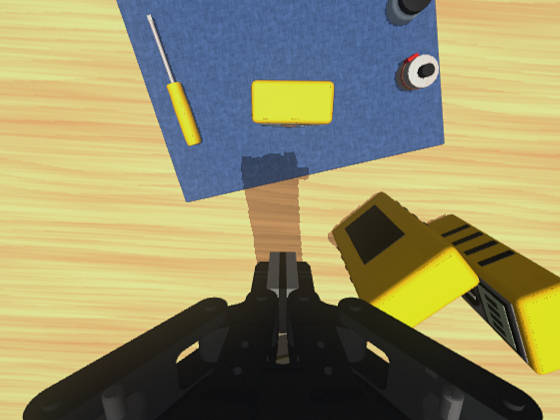

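The wrist picture shows the meter's top at (252–333, 80–124), straight ahead of the fingers. A look-alike stands to the lower right, with its nearest base corner at about (332,240).

Run:
```python
from h import *
np.set_printoptions(precision=4,suppress=True)
for uv in[(252,82),(333,82),(332,123),(252,122)]: print(onz("wrist",*uv,.196))
for uv in[(330,240),(380,193)]: print("decoy base",onz("wrist",*uv,0))
for uv in[(478,271),(375,328)]: print("decoy top?",onz("wrist",*uv,.25))
```

```text
[0.5538 0.0833 0.196 ]
[ 0.5589 -0.0035  0.196 ]
[ 0.5167 -0.0071  0.196 ]
[0.5125 0.0822 0.196 ]
decoy base [ 0.2907 -0.0592  0.    ]
decoy base [ 0.3918 -0.1427  0.    ]
decoy top? [ 0.3708 -0.1766  0.25  ]
decoy top? [ 0.2887 -0.0747  0.25  ]
```

```bash
python3 -m jog '[{"offset":[0,0.08,0.38],"rotation":[0,0,0],"fingers":-1},{"offset":[0,0,0.4],"rotation":[0,0,0],"fingers":-1},{"offset":[0,0,0.4],"rotation":[0,0,0],"fingers":-1},{"offset":[0,0,0.4],"rotation":[0,0,0],"fingers":-1},{"offset":[0.15,0,0.02],"rotation":[0,0,0],"fingers":-1},{"offset":[0.1,0,0],"rotation":[0,0,0],"fingers":-1},{"offset":[0,0,0],"rotation":[0,0,0],"fingers":-1}]'
python3 - <<'E'
from h import *
a=snap("side","side1");b=snap("scene","scene1")
a=a[170:290,180:340];b=b[110:290,200:440]
cv2.imwrite("pics/pre.png",np.hstack([cv2.resize(a,(400,300)),cv2.resize(b,(400,300))])[:,:,::-1])
E
```

```text
clock: 3.88
position: [0.486, 0.0341, 0.1794]
ee_rot: [1.0, 0.028, -0.0, -0.0]
ft_force: [-0.3, -0.4, -1.0]
grip_width: 0.002
```

View pics/pre.png

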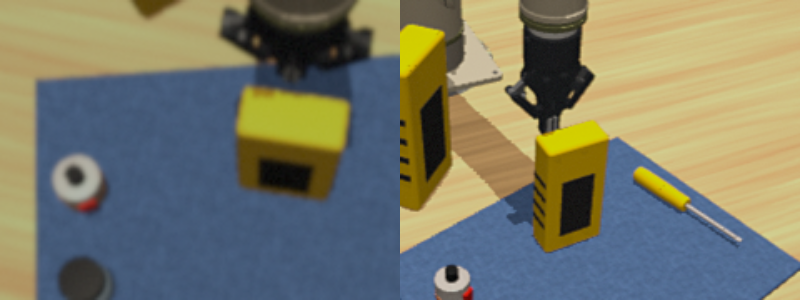

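The fingers stand just ahead of the meter's face, a few mm right of centre. I'll correct that and push.

```bash
python3 -m jog '[{"offset":[0,-0.05,0],"rotation":[0,0,0],"fingers":-1},{"offset":[0.07,0,0],"rotation":[0,0,0],"fingers":-1},{"offset":[0.07,0,0],"rotation":[0,0,0],"fingers":-1},{"offset":[0.06,0,0],"rotation":[0,0,0],"fingers":-1},{"offset":[0.06,0,0],"rotation":[0,0,0],"fingers":-1},{"offset":[0.06,0,0],"rotation":[0,0,0],"fingers":-1}]'
python3 -m jog '[{"offset":[0.06,0,0],"rotation":[0,0,0],"fingers":-1},{"offset":[0.06,0,0],"rotation":[0,0,0],"fingers":-1},{"offset":[0.05,0,0],"rotation":[0,0,0],"fingers":-1},{"offset":[0,0,0],"rotation":[0,0,0],"fingers":-1},{"offset":[0,0,0],"rotation":[0,0,0],"fingers":-1},{"offset":[0,0,0],"rotation":[0,0,0],"fingers":-1}]'
python3 - <<'E'
from h import *
a=snap("side","side2");b=snap("scene","scene2")
a=a[170:320,180:380];b=b[110:290,200:440]
cv2.imwrite("pics/push.png",np.hstack([cv2.resize(a,(400,300)),cv2.resize(b,(400,300))])[:,:,::-1])
E
```

```text
clock: 4.72
position: [0.5337, 0.045, 0.1797]
ee_rot: [1.0, 0.028, -0.0, -0.0]
ft_force: [-0.4, 0.5, 0.2]
grip_width: 0.002
clock: 5.48
position: [0.5583, 0.0464, 0.1799]
ee_rot: [1.0, 0.028, 0.0, 0.0]
ft_force: [-0.2, -0.1, -0.3]
grip_width: -0.004
```

View pics/push.png

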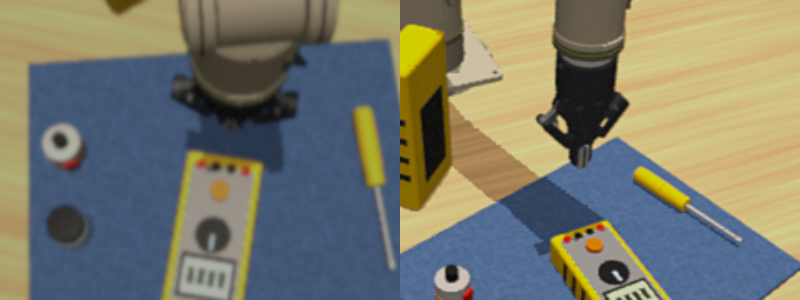

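The meter lies on its back with the display up. The orange button shows in the side crop at (220,190) and in the scene crop at (595,245). Next I'll locate the button and check the heel.

```bash
cat > btn.py <<'E'
from h import *
np.set_printoptions(precision=4,suppress=True)
def orange(c,im):
    h=cv2.cvtColor(im,cv2.COLOR_RGB2HSV); m=cv2.inRange(h,(8,150,120),(17,255,255))
    n,_,s,ce=cv2.connectedComponentsWithStats(m)
    return [(ce[i].round(1).tolist(),s[i].tolist()) for i in range(1,n) if 15<s[i][4]<3000]
E
python3 - <<'E'
from btn import *
ims={c:cv2.imread(f"pics/{n}.png")[:,:,::-1].copy() for c,n in(("scene","scene2"),("side","side2"))}
for c in ims: print(c,orange(c,ims[c]))
a=(290,265);s=(316.5,257)
print(onz("side",290,265,.064),onz("scene",316.5,257,.064))
cv2.imwrite("pics/flat.png",np.hstack([cv2.resize(ims["side"][230:350,250:330],(400,600),interpolation=2),cv2.resize(ims["scene"][230:320,270:370],(400,360),interpolation=2) if 0 else cv2.resize(ims["scene"][225:345,275:355],(400,600),interpolation=2)])[:,:,::-1])
E
```

```text
scene [([363.1, 13.3], [357, 11, 13, 6, 35]), ([379.4, 22.4], [361, 17, 36, 13, 62]), ([359.9, 29.4], [343, 25, 36, 11, 76]), ([241.1, 37.9], [221, 27, 44, 23, 454]), ([388.3, 38.1], [363, 33, 51, 12, 169]), ([356.4, 41.4], [353, 37, 8, 11, 23]), ([77.2, 63.5], [0, 39, 181, 64, 2840]), ([386.7, 51.2], [357, 45, 61, 13, 141]), ([551.7, 55.4], [549, 54, 6, 4, 20]), ([145.5, 61.2], [131, 58, 32, 8, 56]), ([237.7, 65.7], [235, 58, 12, 13, 31]), ([250.7, 60.3], [247, 58, 9, 6, 23]), ([115.1, 65.4], [110, 62, 11, 6, 17]), ([124.1, 64.3], [120, 62, 10, 5, 23]), ([98.2, 68.2], [91, 66, 15, 5, 25]), ([82.0, 79.6], [60, 69, 56, 21, 278]), ([170.3, 70.7], [164, 68, 17, 7, 37]), ([254.1, 73.3], [235, 69, 42, 10, 81]), ([157.9, 72.7], [152, 70, 13, 6, 34]), ([139.5, 75.6], [131, 73, 20, 5, 36]), ([42.8, 76.2], [39, 74, 10, 6, 20]), ([89.9, 77.4], [85, 75, 10, 6, 20]), ([257.4, 81.4], [236, 76, 47, 12, 127]), ([166.6, 86.2], [159, 85, 17, 4, 18]), ([76.7, 102.6], [0, 84, 184, 33, 382]), ([120.7, 93.7], [110, 92, 24, 5, 27]), ([168.1, 95.3], [164, 92, 9, 8, 22]), ([316.1, 257.0], [312, 253, 10, 9, 32])]
side [([205.5, 118.2], [204, 114, 5, 9, 25])]
[0.6157 0.0479 0.064 ] [0.6193 0.0467 0.064 ]
```

View pics/flat.png

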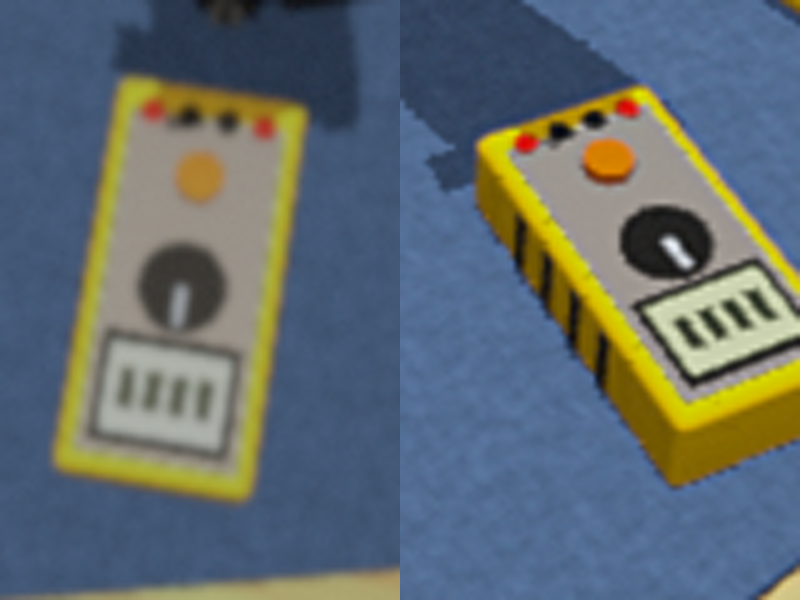

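```bash
python3 -m jog '[{"offset":[0.2,0.01,0],"rotation":[0,0,0],"fingers":-1},{"offset":[0.193,0.01,0],"rotation":[0,0,0],"fingers":-1},{"offset":[0,0,0.2],"rotation":[0,0,0],"fingers":-1},{"offset":[0,0,0.2],"rotation":[0,0,0],"fingers":-1},{"offset":[0,0,0.12],"rotation":[0,0,0],"fingers":-1},{"offset":[0,0,0],"rotation":[0,0,0],"fingers":-1},{"offset":[0,0,0],"rotation":[0,0,0],"fingers":-1}]'
python3 - <<'E'
from h import *
a=snap("wrist","wrist3");b=snap("scene","scene3")
a=a[100:400,130:430];b=b[200:300,266:399]
cv2.imwrite("pics/above.png",np.hstack([cv2.resize(a,(400,400)),cv2.resize(b,(400,400))])[:,:,::-1])
E
```

```text
clock: 6.45
position: [0.6182, 0.0469, 0.1031]
ee_rot: [1.0, 0.028, 0.001, -0.0]
ft_force: [0.2, 0.6, 0.6]
grip_width: -0.004
```

View pics/above.png

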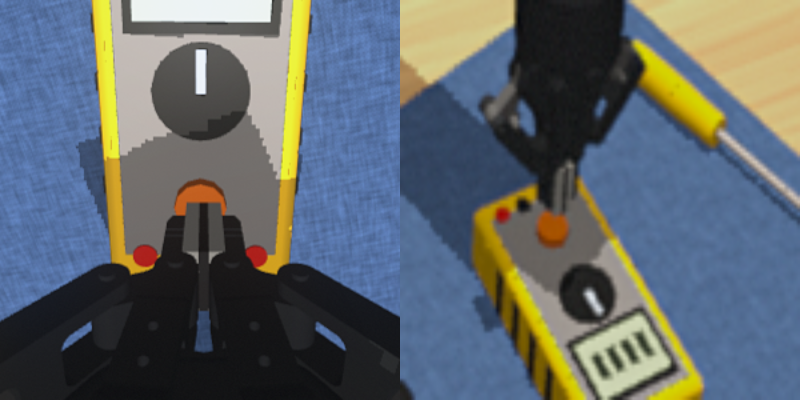

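Run:
```python
from h import *
np.set_printoptions(precision=1,suppress=True)
for X in[(.617,.047,.064),(.629,.047,.064),(.605,.047,.064),(.617,.059,.064),(.617,.035,.064),(.618,.047,.084),(.629,.047,.084)]:
    p=proj("wrist",X); print(X,p,"crop",(p-[130,100])/.75)
```

```text
(0.617, 0.047, 0.064) [282.8 250.4] crop [203.7 200.6]
(0.629, 0.047, 0.064) [283.9 231.8] crop [205.3 175.8]
(0.605, 0.047, 0.064) [281.6 268.3] crop [202.2 224.4]
(0.617, 0.059, 0.064) [262.7 249.4] crop [176.9 199.2]
(0.617, 0.035, 0.064) [302.8 251.5] crop [230.4 202. ]
(0.618, 0.047, 0.084) [282.9 265.2] crop [203.9 220.2]
(0.629, 0.047, 0.084) [284.1 246.3] crop [205.5 195.1]
```

The button sits where predicted, to about 2 mm. I'll press straight down in small steps, watching the force.

```bash
python3 -m jog '[{"offset":[-0.01,-0.01,0.06],"rotation":[0,0,0],"fingers":-1},{"offset":[0,0,0.06],"rotation":[0,0,0],"fingers":-1},{"offset":[0,0,0.02],"rotation":[0,0,0],"fingers":-1},{"offset":[0,0,0],"rotation":[0,0,0],"fingers":-1}]'
python3 -m jog '[{"offset":[0,0,0.02],"rotation":[0,0,0],"fingers":-1},{"offset":[0,0,0],"rotation":[0,0,0],"fingers":-1}]'
```

```text
clock: 7.05
position: [0.6156, 0.0482, 0.0805]
ee_rot: [1.0, 0.028, -0.001, 0.0]
ft_force: [-2.5, 0.1, 3.0]
grip_width: -0.005
clock: 7.3
position: [0.6161, 0.0482, 0.0782]
ee_rot: [1.0, 0.028, 0.0, 0.0]
ft_force: [-2.2, -1.2, 5.6]
grip_width: 0.001
```

```bash
python3 -m jog '[{"offset":[0,0,0.015],"rotation":[0,0,0],"fingers":-1},{"offset":[0,0,0],"rotation":[0,0,0],"fingers":-1}]'
```

```text
clock: 7.55
position: [0.6162, 0.0483, 0.0778]
ee_rot: [1.0, 0.028, 0.0, 0.0]
ft_force: [-10.8, -2.4, 23.1]
grip_width: 0.002
```

The force jumped to 23 N while the tip hardly moved, so the button is fully in. I'll release straight up and check.

```bash
python3 -m jog '[{"offset":[0,0,-0.06],"rotation":[0,0,0],"fingers":-1},{"offset":[0,0,-0.2],"rotation":[0,0,0],"fingers":-1},{"offset":[0,0,-0.35],"rotation":[0,0,0],"fingers":-1},{"offset":[0,0,-0.38],"rotation":[0,0,0],"fingers":-1},{"offset":[-0.3,0,-0.2],"rotation":[0,0,0],"fingers":-1},{"offset":[0,0,0],"rotation":[0,0,0],"fingers":-1},{"offset":[0,0,0],"rotation":[0,0,0],"fingers":-1}]'
python3 - <<'E'
from h import *
a=snap("side","side4");b=snap("scene","scene4")
a0=cv2.imread("pics/side2.png")[:,:,::-1];b0=cv2.imread("pics/scene2.png")[:,:,::-1]
f=lambda i:cv2.resize(i[215:345,185:395],(400,300))
g=lambda i:cv2.resize(i[205:355,215:415],(400,300))
cv2.imwrite("pics/end.png",np.vstack([np.hstack([f(a0),g(b0)]),np.hstack([f(a),g(b)])])[:,:,::-1])
print(onz("side",290,265,.064))
for q in("meter","jar","pump","screwdriver"):
  for c in("side","scene"): print(q,c,[(np.round(d["bbox"]).astype(int).tolist(),round(d["conf"],2)) for d in manip.recognise(c,q)])
E
```

```text
clock: 8.43
position: [0.5712, 0.0452, 0.2537]
ee_rot: [1.0, 0.028, 0.0, 0.0]
ft_force: [0.2, 0.9, -1.0]
grip_width: -0.003
[0.61566445 0.04791291 0.064     ]
meter side [([260, 242, 308, 333], 0.82), ([210, 83, 266, 177], 0.71), ([158, 53, 210, 155], 0.64)]
meter scene [([99, 132, 167, 243], 0.94), ([181, 123, 233, 239], 0.87), ([291, 244, 364, 320], 0.84)]
jar side [([200, 273, 225, 297], 0.93)]
jar scene [([248, 297, 276, 328], 0.98)]
pump side [([199, 232, 222, 257], 0.78)]
pump scene [([224, 269, 242, 302], 0.6), ([314, 256, 320, 264], 0.53)]
screwdriver side [([353, 222, 376, 304], 0.92)]
screwdriver scene [([342, 213, 403, 257], 0.87)]
```

View pics/end.png

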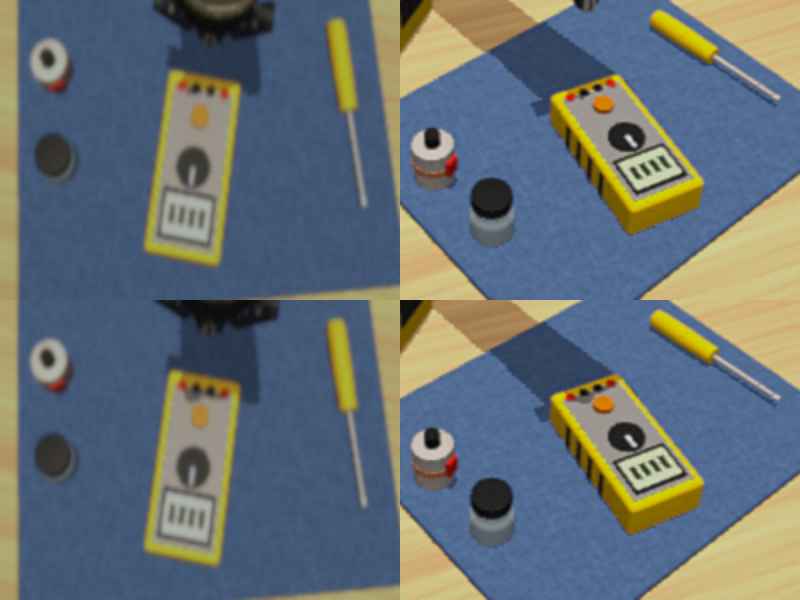

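The bottom row (after the press) matches the top row (before it). The meter lies flat with its display up, the orange button looks the same as before, and the screwdriver, jar and pump haven't moved. The small grey spot near the sockets is probably the fingertips' shadow. The gripper is clear, so I'm handing in.

```bash
python3 -c "
from workcell import manip
print(manip.get_obs()['ft_force'], manip.hand_in())"
```

```text
the job is handed in; nothing more can be done
[ 0.11222015  0.05158174 -0.33176356] None
```

The meter on the mat now lies flat on its back with the display up. I pressed its orange power button all the way in, let go, and handed the job in at about 8.4 s. No verdict was reported.

- **Which meter:** I took the one on the mat because it measured about 88 × 178–186 × 43 mm. The other two yellow meters looked larger and stood off the mat.
- **Tipping:** I pushed the upper part of its face with the closed fingertips until it fell by itself. Its heel slid about 10–15 mm by my estimate, well inside the 80 mm limit.
- **Pressing:** The force went from 3 N to 5.6 N over about 2 mm. It then rose to 23 N with almost no further movement, which is the button's end stop. The sideways force reached about 11 N at the bottom of the press, but the meter did not visibly shift.
- **Last checks:** The final pictures show the meter unchanged by the press and the gripper clear of everything. The screwdriver, jar and pump are where they were, to within a few pixels. The wrist force was near zero.
- **Not measured directly:** I judged that the button is out again only from the pictures before and after. A small grey spot near the sockets in the last pictures is probably the fingertips' shadow. The pump network also gave a false hit on the meter's button (0.53).

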